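# Spread the soaps out to dry

### The arm

A 6-joint arm with a two-finger parallel gripper is mounted at the origin on the work surface. World frame = base frame: x ahead of the robot, y to its left, z up, the work surface at z = 0. Lengths are in m, angles in degrees, forces in N, time in s.
With the tool pointing down it reaches from about 0.35 to 0.875 m from the base axis. Payload 15.5 kg.
Tool frame: the origin (TCP) lies at the centre of the arm's flange, where the gripper is bolted on; the fingertips stand 173 mm ahead of it and the grasp point (between the pads) lies 155 mm ahead of it; z points along the fingers, y is the line along which they close (so a half turn about z gives the same grasp; the last joint's range is limited). The gripper opens to 85 mm and grips with 20 to 120 N. Pads are 22 mm wide; open, the fingers measure 114 mm over their backs; the gripper's body (76 mm by 85 mm) begins 54 mm behind the grasp point. The pads swing forward as they close: fully open they stand 13 mm farther back than shut.
Start: joints at [-80.014, 28.281, 77.091, -0, 74.628, -5.472], TCP at [0.167, -0.602, 0.405] pointing down, gripper open.
Joint ranges: [-166.48, 166.48], [-47.26, 123.95], [12.59, 153.08], [-70.14, 250.14], [6.76, 159.57], [-176.63, 176.63]. Speed limits (degrees/s): [108.29, 108.29, 147.25, 172.46, 172.46, 172.46].

### API

Orientations are given as [roll, pitch, yaw] about the fixed x, y, z axes, in that order (R = Rz(yaw) Ry(pitch) Rx(roll)).
In Python, from plant import env, telemetry, cams, sign_off gives the robot as it stands. Calls block until the motion is done:
- env.move_to(position, orientation): joint-space move of the TCP to a pose.
- env.move_l(position, max_speed=0.15, ori=None): straight line of the TCP; ori=None keeps the orientation; max_speed is the mean speed in m/s.
- env.movej(angles): joint-space move.
- env.move_gripper(opening, squeeze=None): finger opening in m; squeeze is the grip in N (None keeps the last); returns when the fingers have stopped.
- env.wait(seconds).
- env.solve_ik(position, orientation): joint angles nearest the present ones, or None.
- telemetry.get_obs(): the state.
- cams.grab_frame(name): name is "side" or "top" or "wrist"; returns the picture (420x560x3 uint8, red, green, blue); there is no depth.
- cams.calibration(name): a dict with "mtx" (3x3 intrinsics, pixels), "xyz" and "orientation" of the camera in the world; the wrist camera has in their place "hand_eye" (4x4, takes a point from camera to tool coordinates, whose origin is the TCP and whose axes are the flange's). Camera axes: x right, y up, looking along -z (the intrinsics and any distortion apply to the point x, -y, -z); pixel columns grow to the right and rows downward; lengths in m; the calibration is good to about 2 mm. A picture is of the moment at which its call begins: read the wrist's pose just before it. calibration takes no time and is no camera call.
A pose or a line that the arm cannot do raises env.PlanningError and nothing moves.
- sign_off(): hands the job in; it is judged then, once.
The state is a dict: "time_s": time; "joint_pos": joint angles; "qvel": joint speeds; "joint_torque": joint torques, N m; "ee_pos": TCP position; "orientation": TCP orientation; "ft_force": force on the tool from outside, world axes, zero at the start; "torque": the same for the moment, N m; "opening": finger opening in m; "finger_force": force on a finger pad.
Only numpy, scipy, OpenCV 4.12 (cv2) and the standard library are available. Lean on these libraries where they do the work, as an engineer would, in place of code of your own. Each camera call takes 0.05 s, during which the arm holds its last target. There are 200 camera calls.

### The job

The six round soaps are heaped on the wooden tray: spread them into one even layer so that they can dry, all lying flat on the tray's floor, two in each third of the tray's length and at least 20 mm of bare wood between any two. Leave the tray where it stands, and leave the kettle, the dispenser and the pot alone.

Things in the scene. Friction and masses are not known exactly. Their poses are not given: they have to be found in the camera images.
- tray: dark wooden tray, 240 (x) by 320 (y, its length) mm; inside 220 x 300; floor 8 thick, rim 26 high, 10 thick; at each short end a low brass handle reaching 187 mm from the centre. Origin: centre of its underside, z up. Thirds of its length: y below -50 mm, -50 to 50, above 50 in its frame; a soap belongs to the third in which its centre lies
- soap_1: cream round soap, a puck 38 mm across and 24 mm high with slightly rounded edges, about 30 g. Origin: its centre; z is the puck's axis. Lying flat on the tray its centre is 20 mm above the shelf, on top of other soaps 44 mm
- soap_2: lavender round soap, a puck 38 mm across and 24 mm high with slightly rounded edges, about 30 g. Origin: its centre; z is the puck's axis. Lying flat on the tray its centre is 20 mm above the shelf, on top of other soaps 44 mm
- soap_3: rose pink round soap, a puck 38 mm across and 24 mm high with slightly rounded edges, about 30 g. Origin: its centre; z is the puck's axis. Lying flat on the tray its centre is 20 mm above the shelf, on top of other soaps 44 mm
- soap_4: honey yellow round soap, a puck 38 mm across and 24 mm high with slightly rounded edges, about 30 g. Origin: its centre; z is the puck's axis. Lying flat on the tray its centre is 20 mm above the shelf, on top of other soaps 44 mm
- soap_5: pale blue round soap, a puck 38 mm across and 24 mm high with slightly rounded edges, about 30 g. Origin: its centre; z is the puck's axis. Lying flat on the tray its centre is 20 mm above the shelf, on top of other soaps 44 mm
- soap_6: leaf green round soap, a puck 38 mm across and 24 mm high with slightly rounded edges, about 30 g. Origin: its centre; z is the puck's axis. Lying flat on the tray its centre is 20 mm above the shelf, on top of other soaps 44 mm
- kettle: aluminium kettle, lid shut, 164 mm across, 180 mm high with its handle, spout reaching 127 mm from the centre along its +x. Origin: centre of its underside. To be left alone
- dispenser: white plastic push dispenser, 68 mm across, 169 mm high, nozzle reaching 46 mm along its -x. Origin: centre of its underside. To be left alone
- pot: small white ceramic pot with a blue clip-on lid, 100 mm across, 95 mm high. Origin: centre of its underside. To be left alone

How it is judged:
By the outcome, as a careful person would: the job done as asked, in the order asked, and still so for the second after the job is handed in, with the robot touching nothing.
It also fails if it takes over 72 s, if anything falls off the work surface, if the arm or the gripper's body presses on something with over 40 N, if the wrist force passes 120 N, or if a joint passes its speed limit or range.

## Working session

There is one attempt and no reset: what is moved stays moved. The work goes in short steps, each a Python script; the robot and the scene stay as the last script left them, time stands still between calls to the robot, and variables do not carry over. Pictures are saved under pics/ and viewed, at most 10 in all, crops included, and the job is handed in when it is done.

```bash
ls; mkdir -p pics
python3 - <<'E'
from plant import env, telemetry, cams
import cv2, numpy as np
ims=[]
for n in("top","side"):
    im=cams.grab_frame(n); cv2.imwrite(f"pics/{n}0.png",cv2.cvtColor(im,cv2.COLOR_RGB2BGR)); print(n,cams.calibration(n))
print(cams.calibration("wrist"))
o=telemetry.get_obs(); print(o["time_s"],o["ee_pos"],o["orientation"])
E
```

```text
pics
top {'mtx': array([[420.34066552,   0.        , 276.19051693],
       [  0.        , 420.34066552, 204.4050878 ],
       [  0.        ,   0.        ,   1.        ]]), 'xyz': array([0.38692491, 0.02261838, 1.27898456]), 'orientation': array([  5.04204095,  -1.28108735, -89.61004795])}
side {'mtx': array([[506.6135499 ,   0.        , 279.99720133],
       [  0.        , 506.6135499 , 214.1162977 ],
       [  0.        ,   0.        ,   1.        ]]), 'xyz': array([ 0.35850382, -0.83073684,  0.98463019]), 'orientation': array([ 43.61279364,   0.72539668, -10.1770411 ])}
{'mtx': array([[358.9844105 ,   0.        , 273.13022052],
       [  0.        , 358.9844105 , 215.26227098],
       [  0.        ,   0.        ,   1.        ]]), 'hand_eye': array([[-4.84252980e-04,  9.55150420e-01,  2.96120651e-01,
         7.46442868e-02],
       [ 9.99999735e-01,  6.23686019e-04, -3.76404386e-04,
        -1.05503916e-03],
       [-5.44209117e-04,  2.96120390e-01, -9.55150469e-01,
         3.16665928e-02],
       [ 0.00000000e+00,  0.00000000e+00,  0.00000000e+00,
         1.00000000e+00]])}
0.1 [ 0.1665368  -0.60225692  0.40416683] [-1.79935548e+02 -5.82830360e-03  1.54551091e+01]
```

View pics/top0.png

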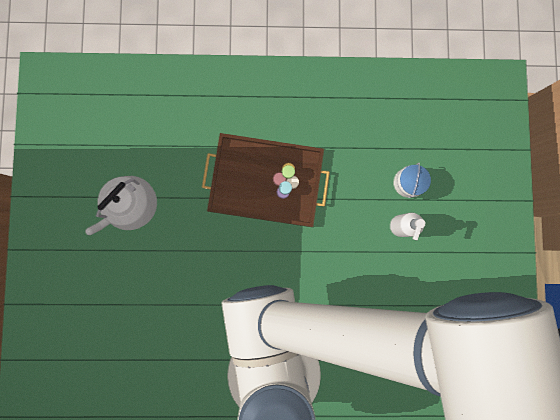

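View pics/side0.png

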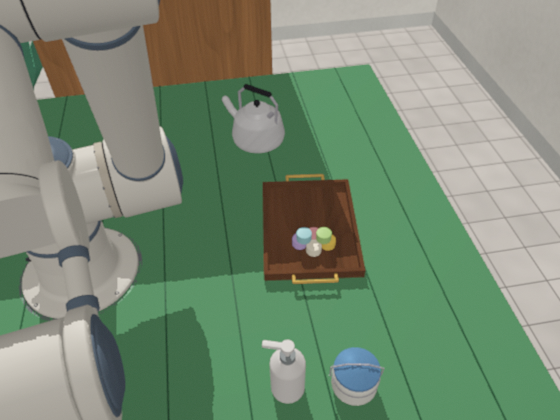

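The top view shows the tray with rim corners near (220,134), (325,150), (313,226) and (208,211). Green (289,170) and blue (286,188) sit on top of pink, yellow, cream and lavender. The side view confirms these two layers. Next is a close wrist view.

```bash
cat > h.py <<'E'
from plant import env, telemetry, cams, sign_off
import cv2, numpy as np
from scipy.spatial.transform import Rotation as R
def campose(n, obs=None):
    c=cams.calibration(n)
    if n!="wrist": return c["mtx"],R.from_euler("xyz",c["orientation"],degrees=True).as_matrix(),c["xyz"]
    T=np.eye(4);T[:3,:3]=R.from_euler("xyz",obs["orientation"],degrees=True).as_matrix();T[:3,3]=obs["ee_pos"]
    T=T@c["hand_eye"]; return c["mtx"],T[:3,:3],T[:3,3]
def unproj(P,px,z):
    K,Rm,t=P; px=np.atleast_2d(px).astype(float)
    d=np.c_[(px-K[:2,2])/K[0,0],np.ones(len(px))]*[1,-1,-1]; d=d@Rm.T
    return (t+d*((z-t[2])/d[:,2])[:,None])[:,:2]
def proj(P,X):
    K,Rm,t=P; c=((np.atleast_2d(X)-t)@Rm)*[1,-1,-1]; return c[:,:2]/c[:,2:]*K[0,0]+K[:2,2]
def look(name):
    o=telemetry.get_obs(); im=cams.grab_frame("wrist"); cv2.imwrite(f"pics/{name}.png",cv2.cvtColor(im,cv2.COLOR_RGB2BGR))
    np.savez(f"pics/{name}.npz",K=0,**{k:np.array(o[k]) for k in("orientation","ee_pos")}); return o
E
python3 - <<'E'
from h import *
P=campose("top")
c=unproj(P,[(220,134),(325,150),(313,226),(208,211)],.026); print(c,c.mean(0)); print(unproj(P,[(289,170),(286,188)],.056))
print(np.linalg.norm(np.diff(c,axis=0),axis=1))
d=c[0]-c[1]; yaw=np.degrees(np.arctan2(-d[0],d[1])); print("yaw",yaw)
t=c.mean(0)
q=lambda y:env.solve_ik([t[0]-.0,t[1]-.03,.40],[180,0,y])
for y in(yaw,yaw+90,yaw-90,yaw+180): print(y,q(y))
env.move_to([t[0],t[1]-.03,.40],[180,0,yaw+180 if 0 else yaw]); o=look("w1"); print(o["time_s"],o["ee_pos"],o["orientation"],o["joint_pos"])
E
```

```text
[[ 0.71026645  0.16703865]
 [ 0.66479019 -0.15172718]
 [ 0.43393258 -0.11500905]
 [ 0.47618884  0.19834788]] [0.57129452 0.02466257]
[[ 0.59707637 -0.0410334 ]
 [ 0.54359458 -0.03244627]]
[0.32199339 0.2337594  0.31619322]
yaw -8.119231202219279
-8.119231202219279 [-6.52326671e+00  2.42212358e+01  8.51918548e+01 -2.54444375e-14
  7.05869095e+01  9.15959645e+01]
81.88076879778072 [-6.52326671e+00  2.42212358e+01  8.51918548e+01 -2.54444375e-14
  7.05869095e+01  1.59596449e+00]
-98.11923120221928 None
171.88076879778072 [ -6.52326671  24.22123576  85.19185477   0.          70.58690947
 -88.40403551]
2.6583 [ 0.5713503  -0.00596924  0.40000038] [ 1.79993101e+02 -3.83777556e-03 -8.15721521e+00] [-6.58392044e+00  2.42254912e+01  8.51843096e+01 -7.42363511e-03
  7.05865524e+01  9.15757623e+01]
```

View pics/w1.png

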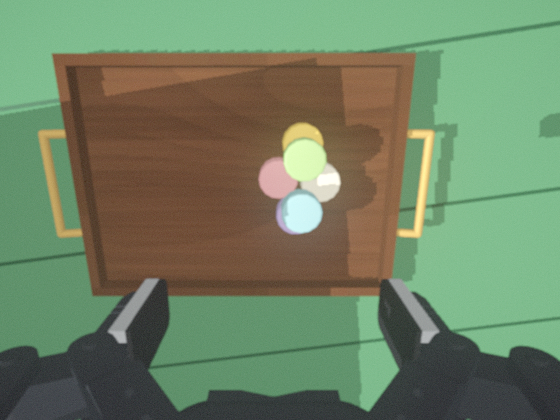

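The wrist view shows the whole tray, with outer rim corners at (55,56), (414,55), (393,296) and (93,296). The soaps are green (305,159) on yellow (303,143)/cream/pink, blue (300,212) on lavender (296,216), pink (278,178) and cream (320,182).

Run:
```python
from h import *
d=np.load("pics/w1.npz"); P=campose("wrist",d)
c=unproj(P,[(55,56),(414,55),(393,296),(93,296)],.026)
print(c,c.mean(0),np.linalg.norm(np.roll(c,-1,0)-c,axis=1))
e=(c[0]-c[1])+(c[3]-c[2]); yaw=np.arctan2(-e[0],e[1]); t=c.mean(0); print("yaw",np.degrees(yaw))
Rt=np.array([[np.cos(yaw),-np.sin(yaw)],[np.sin(yaw),np.cos(yaw)]])
np.savez("tray.npz",t=t,yaw=yaw)
for n,p,z in[("green",(305,159),.056),("blue",(300,212),.056),("yellow",(303,143),.032),("pink",(278,178),.032),("cream",(320,182),.032),("lav",(296,216),.032)]:
    w=unproj(P,p,z)[0]; print(n,w.round(4),((w-t)@Rt*1000).round(1))
# Refine via hough
im=cv2.imread("pics/w1.png"); crop=cv2.resize(im[110:250,240:380],None,fx=4,fy=4,interpolation=cv2.INTER_CUBIC); cv2.imwrite("pics/w1c.png",crop)
```

```text
[[ 0.71207723  0.16747978]
 [ 0.66807599 -0.14438038]
 [ 0.43185113 -0.1155297 ]
 [ 0.47786019  0.20300764]] [0.57246613 0.02764434] [0.31494899 0.23798013 0.32184293 0.23689629]
yaw -8.125961519922228
green [ 0.5959 -0.0371] [ 32.4 -60.8]
blue [ 0.5488 -0.027 ] [-15.7 -57.4]
yellow [ 0.6071 -0.0386] [ 43.6 -60.7]
pink [ 0.5779 -0.0112] [ 10.9 -37.7]
cream [ 0.5683 -0.0503] [  6.9 -77.8]
lav [ 0.5379 -0.0235] [-27.  -55.5]
```

View pics/w1c.png

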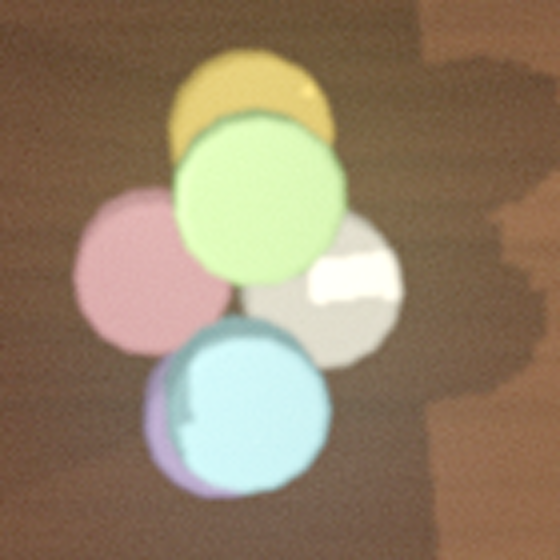

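In tray coordinates (mm), the floor soaps are yellow (44,-61), pink (11,-38), cream (7,-78) and lavender (-27,-55). Green (32,-61) and blue (-15,-57) lie on top. I'll move the top two to the far third first, then lavender, and then look again.

```bash
cat >> h.py <<'E'
_t=np.load("tray.npz"); T0=_t["t"]; YAW=float(_t["yaw"]); RT=np.array([[np.cos(YAW),-np.sin(YAW)],[np.sin(YAW),np.cos(YAW)]])
def w(p): return T0+RT@(np.array(p)/1000)
def tr(xy): return (np.atleast_2d(xy)-T0)@RT*1000
def ori(a): return [180,0,np.degrees(YAW)+a]   # a: closing axis turned from tray y
def carry(src,dst,a=0,zp=.184,b=0,zup=.27):
    env.move_gripper(.056,squeeze=20)
    env.move_to([*w(src),zup],ori(a)); env.move_l([*w(src),zp],.25); env.move_gripper(.02,squeeze=20)
    o=telemetry.get_obs(); print("grip",o["opening"],o["finger_force"],o["ft_force"].round(1) if hasattr(o["ft_force"],"round") else o["ft_force"],o["time_s"])
    env.move_l([*w(src),zup],.3)
    o=telemetry.get_obs(); print("lift",o["opening"])
    if o["opening"]<.03: raise SystemExit("missed")
    zd=.1855 if zp<.19 else zp-.0225
    env.move_to([*w(dst),zup],ori(b)); env.move_l([*w(dst),zd],.2); env.move_gripper(.056)
    env.move_l([*w(dst),zup],.3); print("done",telemetry.get_obs()["time_s"])
E
python3 - <<'E'
from h import *
carry((32,-61),(55,92),zp=.208)
carry((-15,-57),(-55,92),zp=.208)
env.move_to([*w((0,-40)),.36],ori(0)); look("w2")
E
```

```text
grip 0.03743431206666321 19.52941596508026 [-0.7  1.9 10.8] 4.4083
lift 0.03731507178655787
done 6.7667
grip 0.03717960074951777 20.51363915205002 [0.7 2.8 9.4] 8.375
lift 0.03731135868766925
done 10.7333
```

View pics/w2.png

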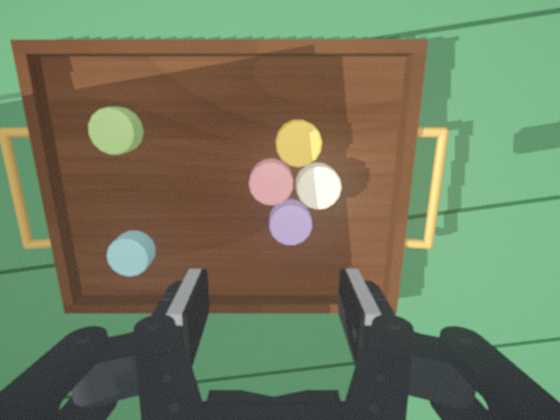

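Both top soaps are now on the floor, green at (116,130) and blue at (131,253). The other four are flat and undisturbed: yellow (299,143), pink (271,182), cream (319,186) and lavender (290,222).

Run:
```python
from h import *
P=campose("wrist",np.load("pics/w2.npz"))
names=["yellow","pink","cream","lav","green","blue"]
q=tr(unproj(P,[(299,143),(271,182),(319,186),(290,222),(116,130),(131,253)],.032)); print(dict(zip(names,q.round(1).tolist())))
ye,pi,cr,la=q[:4]
carry(la,(-50,15))
# pink: close along the direction farthest from yellow and cream
m=(ye+cr)/2-pi; ang=np.degrees(np.arctan2(m[1],m[0]))   # free axis is perpendicular to m -> tool x along m
print("ang",ang)
a=ang  # closing axis (tray y at a=0) turned by ang => perpendicular to m
a=(a+90)%180-90
print(a, env.solve_ik([*w(pi),.27],ori(a)))
carry(pi,(55,15),a=a,b=a)
carry(cr,(-50,-90))
env.move_to([*w((0,-10)),.40],ori(0)); look("w3"); print(telemetry.get_obs()["time_s"])
```

```text
{'yellow': [43.1, -60.6], 'pink': [11.0, -37.8], 'cream': [7.5, -78.1], 'lav': [-24.3, -54.1], 'green': [53.6, 86.3], 'blue': [-53.2, 87.0]}
grip 0.037382662008892106 19.21020895242691 [ 0.5  1.8 11.1] 12.9667
lift 0.03761401648964421
done 15.125
ang -65.56742868384643
-65.56742868384643 [-7.03767989e+00  3.38269178e+01  9.19715127e+01 -2.54444375e-14
  5.42015696e+01  1.56655710e+02]
grip 0.03735202107162119 19.72701519727707 [-0.9  0.5  7.8] 17.1417
lift 0.03690642918860195
done 19.2833
grip 0.03738075176363647 19.974727034568787 [-0.4  1.1  9.9] 21.5083
lift 0.03747130199694234
done 23.6167
24.35
```

View pics/w3.png

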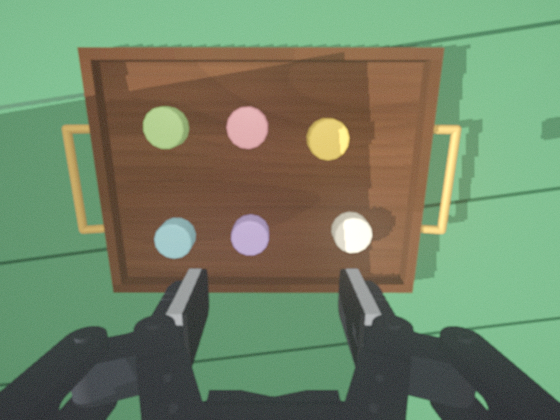

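All six lie flat, two per third: green (166,127), pink (247,128), yellow (328,139), blue (175,238), lavender (250,235), cream (352,232). I have time to move yellow deeper into its third, then I'll do a final check.

Run:
```python
from h import *
from scipy.spatial.distance import pdist
P=campose("wrist",np.load("pics/w3.npz"))
q=tr(unproj(P,[(328,139)],.032))[0]; print(q)
carry(q,(53,-82))
env.move_to([*w((0,-10)),.40],ori(0)); o=look("w4")
P=campose("wrist",o); im=cv2.imread("pics/w4.png")
s=cv2.cvtColor(im,cv2.COLOR_BGR2HSV)[...,2]; m=(s>130).astype(np.uint8)*255; roi=np.zeros_like(m); roi[75:268,110:420]=255; m=cv2.morphologyEx(m&roi,cv2.MORPH_OPEN,np.ones((7,7)))
n,_,st,c=cv2.connectedComponentsWithStats(m); k=[i for i in range(1,n) if st[i,4]>700]
q=tr(unproj(P,c[k],.031)); print(q.round(1),st[k,4],"min gap",pdist(q).min()-38)
env.move_to([.45,-.25,.45],[180,0,0]); print(telemetry.get_obs()["time_s"])
i=cams.grab_frame("top"); cv2.imwrite("pics/top1.png",cv2.cvtColor(i,cv2.COLOR_RGB2BGR))
```

```text
[ 42.7447524 -59.8437234]
grip 0.03733306343340098 19.11793291568756 [-1.2  1.7 10.1] 25.9833
lift 0.03738558546660696
done 28.0
[[  11.3 -114.4]
 [  53.5   88.8]
 [  53.3   14.3]
 [ -51.2   13.8]
 [ -54.3   89. ]] [11443  1583  1516  1299  1318] min gap 36.459622586312676
29.8667
```

View pics/w4.png

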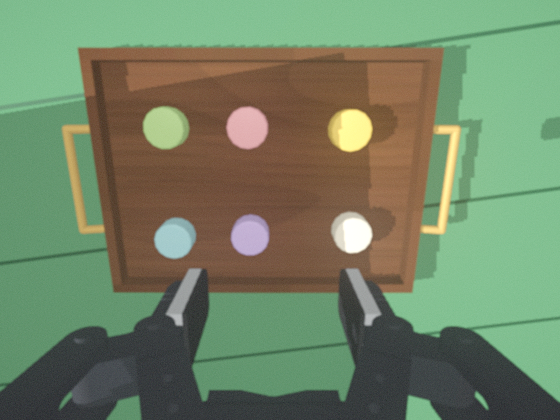

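All six soaps lie flat. Yellow is at (350,130) and cream at (352,232) in the near-end third, and the tray has not moved. The smallest gap measured is about 36 mm, and the arm is clear.

```bash
python3 -c "
from plant import sign_off
print(sign_off())"
```

```text
the job is handed in; nothing more can be done
None
```

The job is handed in: all six soaps lie flat on the tray floor, two in each third, with gaps of about 36 mm or more; the arm finished clear at about 30 s and never went near the kettle, dispenser or pot.

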